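# Find and tag the softest spring mount

## Task

These three spring mounts will carry the base of a set model, and the softest one has to be marked for a new spring. With the fingertips press each round pad at least halfway down and let it up again, going from left to right, to find which gives most easily; then push that mount's tag fully down and leave the other two tags up. Nothing is to be picked up or pulled up, and the jars and the other things on the bench stay where they are.

Things in the scene. Friction and masses are not known exactly. Their poses are not given: they have to be found in the camera images.
- mount_a: left spring mount (seen from the robot), screwed to the bench: aluminium base plate 66 x 140 x 8 mm, origin at the centre of its underside. Its y axis runs along the plate: the round pad stands 36 mm from the origin towards +y (the robot's left), the tag 36 mm towards -y (right); yaw varies by up to 0.4 rad, the mount is always level
- mount_b: middle spring mount (seen from the robot), screwed to the bench: aluminium base plate 66 x 140 x 8 mm, origin at the centre of its underside. Its y axis runs along the plate: the round pad stands 36 mm from the origin towards +y (the robot's left), the tag 36 mm towards -y (right); yaw varies by up to 0.4 rad, the mount is always level
- mount_c: right spring mount (seen from the robot), screwed to the bench: aluminium base plate 66 x 140 x 8 mm, origin at the centre of its underside. Its y axis runs along the plate: the round pad stands 36 mm from the origin towards +y (the robot's left), the tag 36 mm towards -y (right); yaw varies by up to 0.4 rad, the mount is always level
- pad_a_top (a point): centre of the left pad's top face when up: flat black rubber disc, 48 mm across, on a coil spring; this point is fixed to the mount, 66 mm above the bench. The pad sinks straight down up to 12 mm and springs back. Pads look alike; pressed 6 mm down, one pushes back with about 4 N, one with 8 N, one with 13 N (stop: 6, 12, 20 N), dealt out anew in every run
- pad_b_top (a point): centre of the middle pad's top face when up: flat black rubber disc, 48 mm across, on a coil spring; this point is fixed to the mount, 66 mm above the bench. The pad sinks straight down up to 12 mm and springs back. Pads look alike; pressed 6 mm down, one pushes back with about 4 N, one with 8 N, one with 13 N (stop: 6, 12, 20 N), dealt out anew in every run
- pad_c_top (a point): centre of the right pad's top face when up: flat black rubber disc, 48 mm across, on a coil spring; this point is fixed to the mount, 66 mm above the bench. The pad sinks straight down up to 12 mm and springs back. Pads look alike; pressed 6 mm down, one pushes back with about 4 N, one with 8 N, one with 13 N (stop: 6, 12, 20 N), dealt out anew in every run
- tag_a_top (a point): centre of the top of the left mount's tag: an upright white plastic plate, head 14 x 34 mm (34 along the mount's y), in a grey slotted guide that ends 34 mm above the bench; the tag's top is 62 mm above the bench when up, 42 mm when fully down
- tag_a (a joint): travel of this tag in m: 0 up (start), 0.020 fully down at its stop; negative if pulled up. It moves under about 4 N and stays where it is left
- tag_b_top (a point): centre of the top of the middle mount's tag: an upright white plastic plate, head 14 x 34 mm (34 along the mount's y), in a grey slotted guide that ends 34 mm above the bench; the tag's top is 62 mm above the bench when up, 42 mm when fully down
- tag_b (a joint): travel of this tag in m: 0 up (start), 0.020 fully down at its stop; negative if pulled up. It moves under about 4 N and stays where it is left
- tag_c_top (a point): centre of the top of the right mount's tag: an upright white plastic plate, head 14 x 34 mm (34 along the mount's y), in a grey slotted guide that ends 34 mm above the bench; the tag's top is 62 mm above the bench when up, 42 mm when fully down
- tag_c (a joint): travel of this tag in m: 0 up (start), 0.020 fully down at its stop; negative if pulled up. It moves under about 4 N and stays where it is left
- jar_white: lidded paint jar with a white lid, 49 mm across, 52 mm high, loose, between the left and middle mounts; bystander, origin at the centre of its underside
- jar_bronze: lidded bronze paint jar, 48 mm across, 66 mm high, loose, between the middle and right mounts; bystander, origin at the centre of its underside
- sanding_block: wooden sanding block 43 x 71 x 24 mm, loose, behind the middle mount (farther back, from about x = 0.58 m, stand fixed piles of paper and black folders, up to 0.24 m high: keep the arm clear of them); bystander, origin at the centre of its underside
- paint_tube: paint tube 34 x 131 x 23 mm, lying loose to the left of the left mount; bystander, origin at the centre of its underside
- masking_tape: roll of masking tape 98 mm across, 25 mm high, loose, behind the mounts; bystander, origin at the centre of its underside

How it is judged:
On the way, in this order (a step that is already met when the one before it is completed fails the run):
1. the left pad is pressed down at least 5 mm (((horizontal distance between pad_p_c0 and pad_a_top below 0.02 m and height (world z) of pad_p_c0 below 0.055 m) or (horizontal distance between pad_q_c0 and pad_a_top below 0.02 m and height (world z) of pad_q_c0 below 0.055 m) or (horizontal distance between pad_r_c0 and pad_a_top below 0.02 m and height (world z) of pad_r_c0 below 0.055 m))), for 0.1 s.
2. the middle pad is pressed down at least 5 mm (((horizontal distance between pad_p_c0 and pad_b_top below 0.02 m and height (world z) of pad_p_c0 below 0.055 m) or (horizontal distance between pad_q_c0 and pad_b_top below 0.02 m and height (world z) of pad_q_c0 below 0.055 m) or (horizontal distance between pad_r_c0 and pad_b_top below 0.02 m and height (world z) of pad_r_c0 below 0.055 m))), for 0.1 s.
3. the right pad is pressed down at least 5 mm (((horizontal distance between pad_p_c0 and pad_c_top below 0.02 m and height (world z) of pad_p_c0 below 0.055 m) or (horizontal distance between pad_q_c0 and pad_c_top below 0.02 m and height (world z) of pad_q_c0 below 0.055 m) or (horizontal distance between pad_r_c0 and pad_c_top below 0.02 m and height (world z) of pad_r_c0 below 0.055 m))), for 0.1 s.
4. then the tag of the softest mount is pushed down, all pads being up (((value of joint tag_a above 0.016 m and horizontal distance between pad_p_c0 and pad_a_top below 0.02 m and height (world z) of each of pad_p_c0, pad_q_c0, pad_r_c0 above 0.058 m) or (value of joint tag_b above 0.016 m and horizontal distance between pad_p_c0 and pad_b_top below 0.02 m and height (world z) of each of pad_p_c0, pad_q_c0, pad_r_c0 above 0.058 m) or (value of joint tag_c above 0.016 m and horizontal distance between pad_p_c0 and pad_c_top below 0.02 m and height (world z) of each of pad_p_c0, pad_q_c0, pad_r_c0 above 0.058 m))), for 0.2 s.
At the end, for the whole second after the job is handed in: The tag of the mount with the softest pad is down by more than 16 of its 20 mm, the other two tags are down by less than 6 mm, and all three pads are up again within 2 mm. (pad_p, pad_q, pad_r: the soft, middle and firm pad, on whichever mounts they were dealt to.) (((value of joint tag_a above 0.016 m and value of joint each of tag_b, tag_c below 0.006 m and horizontal distance between pad_p_c0 and pad_a_top below 0.02 m and height (world z) of each of pad_p_c0, pad_q_c0, pad_r_c0 above 0.058 m) or (value of joint tag_b above 0.016 m and value of joint each of tag_a, tag_c below 0.006 m and horizontal distance between pad_p_c0 and pad_b_top below 0.02 m and height (world z) of each of pad_p_c0, pad_q_c0, pad_r_c0 above 0.058 m) or (value of joint tag_c above 0.016 m and value of joint each of tag_a, tag_b below 0.006 m and horizontal distance between pad_p_c0 and pad_c_top below 0.02 m and height (world z) of each of pad_p_c0, pad_q_c0, pad_r_c0 above 0.058 m))); the robot touches nothing.
It fails at once if a tag is pulled up (value of joint any of tag_a, tag_b, tag_c below -0.004 m).
It fails at once if a jar, the block, the tube or the tape is lifted, carried or pushed away (distance of any of jar_white, jar_bronze, sanding_block, paint_tube, masking_tape from where it was at the start of the episode above 0.02 m).
It also fails if it takes over 64 s, if anything falls off the work surface, if the arm or the gripper's body presses on something with over 40 N, if the wrist force passes 120 N, or if a joint passes its speed limit or range.

## Robot

A 7-joint arm with a two-finger parallel gripper is mounted at the origin on a cart in front of the work surface, level with it; the furniture and walls round the work are solid. World frame = base frame: x ahead of the robot, y to its left, z up, the work surface at z = 0. Lengths are in m, angles in rad, forces in N, time in s.
With the tool pointing down it reaches from about 0.425 to 0.875 m from the base axis. Payload 4.7 kg.
Tool frame: the origin (TCP) lies midway between the tips of the shut fingers; the grasp point (between the pads) lies 19 mm behind it; z points along the fingers, y is the direction in which the jaws open and shut (so a half turn about z gives the same grasp; the last joint's range is limited). The gripper opens to 87 mm and grips with 3 to 60 N. Pads are 19 mm wide; open, the fingers measure 117 mm over their backs; the gripper's body (75 mm by 190 mm) begins 51 mm behind the grasp point.
Start: joints at [1.328, 0.321, -0.07, 1.45, 0.023, 1.371, -0.057], TCP at [0.165, -0.629, 0.223] pointing down, gripper open.
Joint ranges: [-2.86, 2.86], [-0.3, 2.09], [-1.38, 1.24], [0.06, 2.45], [-1.56, 4.7], [0.09, 2.05], [-2.69, 2.69]. Speed limits (rad/s): [2.57, 2.57, 3.14, 3.14, 3.14, 3.14, 3.14].

## Interface

Orientations are given as a rotation vector (axis times angle).
In Python, from bench import monitor, eyes, order gives the robot as it stands. The module is installed in compiled form; this text tells all that it offers.
- The arm moves only by the shell command python3 -m pendant 'ROWS' [FORCE]. ROWS is JSON, a list of rows, each a list of 3 entries, a list of its own where there are three numbers: the turn, a rotation vector about the tool's x, y, z in degrees, then the shift along the tool's x, y, z in m, then the gripper command: -1 is fully open, 1 is shut, values between are in proportion. In form: [[[rx, ry, rz], [tx, ty, tz], hand], ...]. A call has 1 to 8 rows; each row shifts and turns the commanded pose from where the row before left it, along the tool's axes as they then stand; what a row does not reach is not made up. A row lasts 1/8 s, in which the tool goes at most 62.5 mm and 10.7 degrees, less where a joint would pass 70% of its speed; a pose out of reach is approached as far as the arm can. A call is refused whole if a number of a shift passes 0.0625 or a number of a turn 10.7, either way. A call with a gripper value outside its range is refused whole. The fingers move at their own pace and stop on an object; FORCE is the grip in N (left out, the last holds). Time passes only in rows, so rows that do not move let the fingers close. It gives the time, the measured TCP pose, the force and the opening at its end, in the units of the state.
- monitor.get_state(): the state, without advancing time (a new reading comes with each control period).
- eyes.get_image(name): name is "scene" or "top" or "wrist"; returns a dict with "color" (400x640x3 uint8, red, green, blue), "range_z" (400x640 float32, m along the optical axis (not along the pixel's ray), 0 where there is no reading), "fx", "fy", "cx", "cy" (pixels), "k1" (the pictures are not rectified: a ray, as slopes to the right and down, at radius r is drawn at 1 + k1 r^2 times it, then the intrinsics apply), "world_to_cam" (4x4, takes a point from world to camera coordinates). Camera axes: x right, y up, looking along -z (the intrinsics and any distortion apply to the point x, -y, -z); pixel columns grow to the right and rows downward; lengths in m; the calibration is good to about 2 mm. A picture is of the moment at which its call begins.
- order.close_job(): hands the job in, once; it reports no verdict.
The state is a dict: "time": time; "joint_positions": joint angles; "qd": joint speeds; "joint_torque": joint torques, N m; "position": TCP position; "tool_rot": TCP orientation; "ft_force": force on the tool from outside, world axes, zero at the start; "torque": the same for the moment, N m; "grip_width": opening from 0.0 (shut) to 1.0 (fully open).
Only numpy, scipy, OpenCV 4.12 (cv2) and the standard library are available. Lean on these libraries where they do the work, as an engineer would, in place of code of your own. Each camera call takes 0.05 s, during which the arm holds its last target.

## Working session

There is one attempt and no reset: what is moved stays moved. The work goes in short steps, Python scripts to look and compute and a shell command to move; the robot and the scene stay as the last step left them, time stands still between calls to the robot, and variables do not carry over. Pictures are saved under pics/ and viewed, and the job is handed in when it is done.

```bash
mkdir -p pics; cat > h.py <<'E'
import numpy as np, cv2
from bench import monitor, eyes, order
E
python3 - <<'E'
from h import *
s=monitor.get_state(); print({k:np.round(v,3).tolist() for k,v in s.items()})
for n in ("top","scene"):
    d=eyes.get_image(n); np.savez(f"{n}.npz",**d)
    cv2.imwrite(f"pics/{n}0.png",d["color"][:,:,::-1]); print(n,d["fx"],d["cx"],d["cy"],d["k1"],np.round(d["world_to_cam"],3).tolist())
E
```

```text
{'time': 0.0, 'joint_positions': [1.328, 0.322, -0.07, 1.452, 0.023, 1.371, -0.057], 'qd': [-0.002, -0.001, -0.001, 0.001, -0.0, -0.001, -0.001], 'joint_torque': [0.0, -49.129, -0.404, -31.253, -0.064, 0.044, 0.0], 'position': [0.165, -0.628, 0.221], 'tool_rot': [-3.114, -0.402, 0.001], 'ft_force': [-0.407, -0.692, -0.213], 'torque': [-0.001, 0.051, 0.008], 'grip_width': 1.003}
top 400.1031937791971 321.07246200723716 200.30538865784095 -0.04818988642304758 [[0.016, -1.0, 0.014, 0.065], [0.997, 0.017, 0.07, -0.533], [-0.07, 0.012, 0.997, -1.292], [0.0, 0.0, 0.0, 1.0]]
scene 361.43571853749313 320.00218152260635 201.95252607068355 -0.029709535851695522 [[-0.851, -0.525, 0.002, 0.509], [0.353, -0.569, 0.742, -0.213], [-0.389, 0.632, 0.67, -0.943], [0.0, 0.0, 0.0, 1.0]]
```

View pics/top0.png

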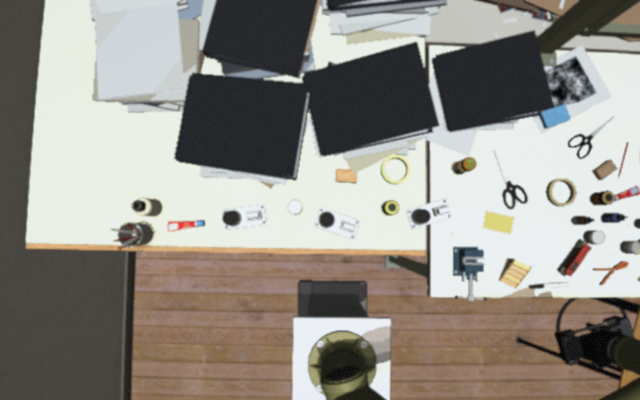

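View pics/scene0.png

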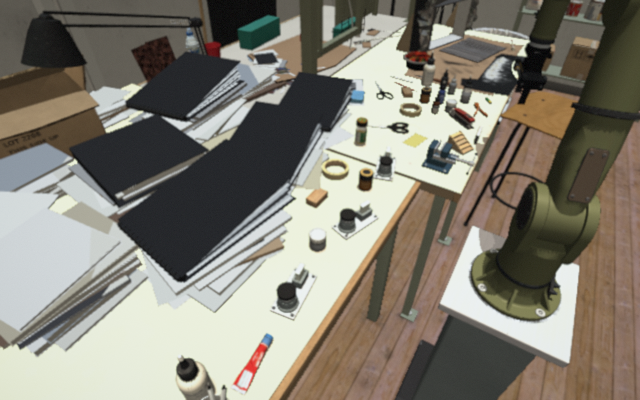

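The top view shows the pads at about (232,218), (326,219) and (419,216), each with its tag to the right. The jars are at (295,207) and (390,208). Next I measure the pads and tags.

```bash
cat >> h.py <<'E'
def cast(d,u,v,z):
    K=np.array([[d["fx"],0,d["cx"]],[0,d["fy"],d["cy"]],[0,0,1]],float)
    p=cv2.undistortPoints(np.array([[[u,v]]],float),K,np.array([float(d["k1"]),0,0,0]))[0,0]
    M=d["world_to_cam"]; R=M[:3,:3]; o=-R.T@M[:3,3]
    r=R.T@np.array([p[0],-p[1],-1.0])
    return o+r*(z-o[2])/r[2]
def proj(d,P):
    M=d["world_to_cam"]; c=M[:3,:3]@np.asarray(P,float)+M[:3,3]
    x,y=c[0]/-c[2],-c[1]/-c[2]; s=1+d["k1"]*(x*x+y*y)
    return float(d["fx"]*x*s+d["cx"]),float(d["fy"]*y*s+d["cy"])
E
python3 - <<'E'
from h import *
d=dict(np.load("top.npz"))
c=d["color"]; 
cv2.imwrite("pics/topz.png",cv2.resize(c[180:250,215:460,::-1],None,fx=3.2,fy=3.2,interpolation=cv2.INTER_CUBIC))
g=c.max(2)
m=(g<75).astype(np.uint8); n,l,st,ce=cv2.connectedComponentsWithStats(m[190:240,210:460])
for i in range(1,n):
    if st[i,4]>40:
        u,v=ce[i]+[210,190]; print("dark",st[i].tolist(),round(u,1),round(v,1),np.round(cast(d,u,v,0.066),4), "range h")
        ui,vi=int(round(u)),int(round(v)); print("  rz",d["range_z"][vi,ui])
E
```

```text
dark [203, 20, 16, 13, 168] 420.6 215.8 [ 0.485  -0.2418  0.066 ] range h
  rz 1.2633953
dark [14, 22, 15, 13, 160] 231.0 217.7 [0.4694 0.3564 0.066 ] range h
  rz 1.2548314
dark [111, 23, 12, 13, 135] 326.3 219.1 [0.4699 0.0566 0.066 ] range h
  rz 1.2558681
```

View pics/topz.png

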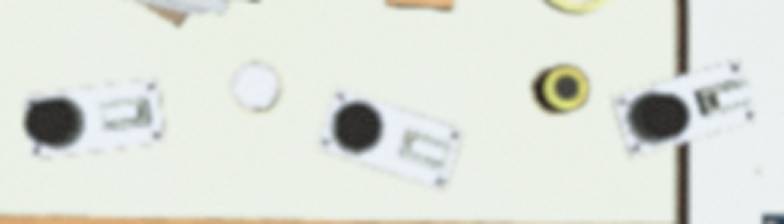

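```bash
python3 -m pendant '[[[0,0,7.5],[0,0,-0.02],1],[[0,0,7.2],[0,0,-0.02],1],[[0,0,0],[0.01,-0.01,0],1]]' 10
```

```text
time: 0.48
position: [0.1744, -0.6196, 0.2636]
tool_rot: [3.139, -0.001, 0.0]
ft_force: [0.9, 0.8, -1.4]
grip_width: 0.747
```

```bash
python3 -m pendant '[[[0,0,0],[0.035,-0.045,0],1],[[0,0,0],[0.035,-0.045,0],1],[[0,0,0],[0.035,-0.045,0],1],[[0,0,0],[0.035,-0.045,0],1],[[0,0,0],[0.035,-0.045,0],1],[[0,0,0],[0.035,-0.045,0],1],[[0,0,0],[0.035,-0.045,0],1],[[0,0,0],[0.035,-0.045,0],1]]'
python3 - <<'E'
from h import *
d=eyes.get_image("wrist"); cv2.imwrite("pics/w1.png",d["color"][:,:,::-1]); np.savez("w1.npz",**d)
print(monitor.get_state()["position"], np.round(d["world_to_cam"],3).tolist(),d["fx"])
E
```

```text
time: 1.48
position: [0.4555, -0.2556, 0.2613]
tool_rot: [-3.141, -0.006, 0.002]
ft_force: [0.3, -1.5, -0.2]
grip_width: 0.006
[ 0.46092084 -0.24664263  0.26154867] [[0.004, -1.0, -0.001, -0.258], [0.97, 0.004, -0.244, -0.401], [0.244, 0.0, 0.97, -0.537], [0.0, 0.0, 0.0, 1.0]] 342.8789968394019
```

View pics/w1.png

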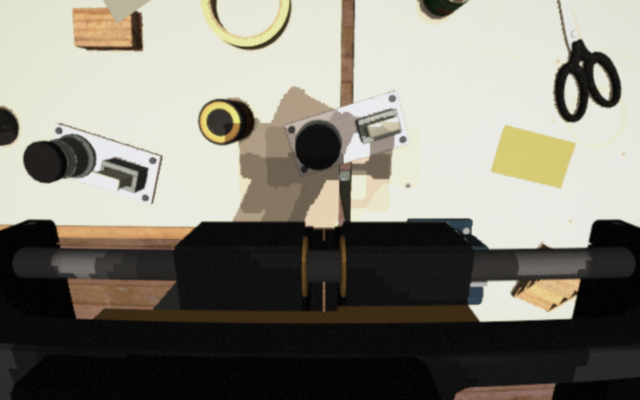

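The wrist view shows mount C, with its pad at (318,146) and tag at (381,125). The middle pad is at (45,161). I measure these by mask.

```bash
cat >> h.py <<'E'
def dark(d,box,zs=0.066,th=45,amin=100):
    u0,v0,u1,v1=box; m=(d["color"].max(2)<th).astype(np.uint8)[v0:v1,u0:u1]
    n,l,st,ce=cv2.connectedComponentsWithStats(m)
    for i in range(1,n):
        if st[i,4]<amin: continue
        cs,_=cv2.findContours((l==i).astype(np.uint8),cv2.RETR_EXTERNAL,cv2.CHAIN_APPROX_NONE)
        (u,v),r=cv2.minEnclosingCircle(cs[0]); u+=u0;v+=v0
        print("px",round(u,1),round(v,1),"r",round(r,1),"cen",np.round(ce[i]+[u0,v0],1),"area",st[i,4],"world",np.round(cast(d,u,v,zs),4),"diam mm",np.round(1e3*(cast(d,u-r,v,zs)-cast(d,u+r,v,zs))[1],1))
E
python3 - <<'E'
from h import *
d=dict(np.load("w1.npz"))
dark(d,(280,90,350,200)); dark(d,(15,120,80,200))
z=cv2.resize(d["color"][80:190,270:425,::-1],None,fx=5,fy=5,interpolation=cv2.INTER_CUBIC); cv2.imwrite("pics/w1z.png",z)
rz=d["range_z"]; M=d["world_to_cam"]
# heights
K=np.array([[d["fx"],0,d["cx"]],[0,d["fy"],d["cy"]],[0,0,1]],float)
vv,uu=np.mgrid[80:190,270:425]
p=cv2.undistortPoints(np.stack([uu,vv],-1).reshape(-1,1,2).astype(float),K,np.array([float(d["k1"]),0,0,0]))[:,0]
Z=rz[80:190,270:425].ravel(); C=np.stack([p[:,0]*Z,-p[:,1]*Z,-Z],1)
W=(C-M[:3,3])@M[:3,:3]
for nm,s in (("pad",(W[:,2]>.055)&(W[:,2]<.075)&(W[:,1]>-.27)),("tag",(W[:,2]>.052)&(W[:,2]<.075)&(W[:,1]<-.285)),("tag58",(W[:,2]>.059)&(W[:,2]<.075)&(W[:,1]<-.285))):
    q=W[s&(Z>0)]; 
    if len(q): print(nm,len(q),q.mean(0).round(4),np.median(q,0).round(4),q.min(0).round(4),q.max(0).round(4))
E
```

```text
px 314.9 148.2 r 25.7 cen [317.3 146.9] area 1630 world [ 0.484  -0.2468  0.066 ] diam mm 53.3
px 70.0 156.5 r 19.2 cen [ 74.6 151.4] area 210 world [0.476 0.019 0.066] diam mm 45.4
px 45.5 162.0 r 22.6 cen [ 45.6 161.2] area 1367 world [0.4702 0.0494 0.066 ] diam mm 55.2
pad 1558 [ 0.485  -0.2489  0.065 ] [ 0.4851 -0.249   0.065 ] [ 0.4616 -0.2699  0.0554] [ 0.5076 -0.2259  0.0677]
tag 437 [ 0.5053 -0.3176  0.061 ] [ 0.505  -0.3175  0.061 ] [ 0.4943 -0.3345  0.0578] [ 0.5162 -0.3007  0.0636]
tag58 420 [ 0.5053 -0.3177  0.0611] [ 0.505  -0.3176  0.0611] [ 0.4943 -0.3342  0.059 ] [ 0.5162 -0.3007  0.0636]
```

View pics/w1z.png

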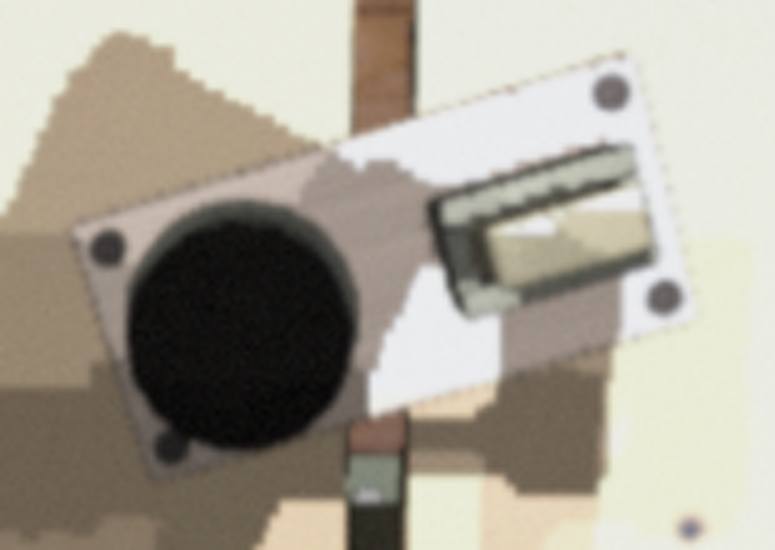

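The mount C points are 71.5 mm apart against the expected 72, and the heights are right. Next I move over mount B and then A.

```bash
cat >> h.py <<'E'
def cloud(d):
    K=np.array([[d["fx"],0,d["cx"]],[0,d["fy"],d["cy"]],[0,0,1]],float); M=d["world_to_cam"]
    vv,uu=np.mgrid[0:400,0:640]
    p=cv2.undistortPoints(np.stack([uu,vv],-1).reshape(-1,1,2).astype(float),K,np.array([float(d["k1"]),0,0,0]))[:,0]
    Z=d["range_z"].ravel(); C=np.stack([p[:,0]*Z,-p[:,1]*Z,-Z],1)
    W=(C-M[:3,3])@M[:3,:3]; W[Z<=0]=np.nan; return W
def mount(name,cy):
    d=eyes.get_image("wrist"); np.savez(name+".npz",**d); cv2.imwrite(f"pics/{name}.png",d["color"][:,:,::-1])
    W=cloud(d)
    near=(np.abs(W[:,1]-cy)<.035)&(np.abs(W[:,0]-.48)<.05)
    q=W[near&(W[:,2]>.060)&(W[:,2]<.072)]; P=np.median(q,0); P[:2]=(q.min(0)+q.max(0))[:2]/2
    print("pad",len(q),q.mean(0).round(4),P.round(4),"ext",(q.max(0)-q.min(0)).round(4))
    rr=np.hypot(W[:,0]-P[0],W[:,1]-P[1])
    t=W[(rr>.045)&(rr<.1)&(W[:,1]<P[1])&(W[:,2]>.055)&(W[:,2]<.07)&(abs(W[:,0]-.48)<.06)]
    T=t.mean(0); print("tag",len(t),T.round(4),"ext",(t.max(0)-t.min(0)).round(4),"dist",np.hypot(*(T-P)[:2]).round(4),"yaw",np.arctan2(-(P-T)[0],(P-T)[1]).round(3))
    print("state",np.round(monitor.get_state()["position"],4))
E
python3 -m pendant '[[[0,0,0],[0,-0.05,0],1],[[0,0,0],[0,-0.05,0],1],[[0,0,0],[0,-0.05,0],1],[[0,0,0],[0,-0.05,0],1],[[0,0,0],[0,-0.05,0],1],[[0,0,0],[0,-0.05,0],1],[[0,0,0],[0,0,0],1],[[0,0,0],[0,0,0],1]]'
python3 -c "from h import *;mount('wb',0.055)"
python3 -m pendant '[[[0,0,0],[0,-0.05,0],1],[[0,0,0],[0,-0.05,0],1],[[0,0,0],[0,-0.05,0],1],[[0,0,0],[0,-0.05,0],1],[[0,0,0],[0,-0.05,0],1],[[0,0,0],[0,-0.05,0],1],[[0,0,0],[0,0,0],1],[[0,0,0],[0,0,0],1]]'
python3 -c "from h import *;mount('wa',0.353)"
```

```text
time: 2.52
position: [0.4542, 0.041, 0.2616]
tool_rot: [3.141, 0.003, -0.002]
ft_force: [0.5, 0.8, -0.2]
grip_width: 0.004
pad 1581 [0.4709 0.0564 0.0649] [0.4706 0.0563 0.065 ] ext [0.0467 0.0475 0.0067]
tag 406 [ 0.4486 -0.0118  0.0608] ext [0.0213 0.0347 0.0074] dist 0.0716 yaw -0.312
state [0.4543 0.0403 0.2617]
time: 3.58
position: [0.4555, 0.3397, 0.2616]
tool_rot: [3.14, -0.002, -0.002]
ft_force: [0.4, -0.5, 0.7]
grip_width: 0.001
pad 1574 [0.4702 0.3629 0.0649] [0.47   0.3628 0.065 ] ext [0.0466 0.0465 0.0077]
tag 418 [0.48   0.2923 0.0608] ext [0.0173 0.0341 0.0063] dist 0.0713 yaw 0.142
state [0.4558 0.3392 0.2619]
```

```bash
python3 -c "
import cv2,numpy as np
cv2.imwrite('pics/ab.png',np.vstack([cv2.imread('pics/wb.png')[0:240],cv2.imread('pics/wa.png')[0:240]]))"
```

```text
(no output)
```

View pics/ab.png

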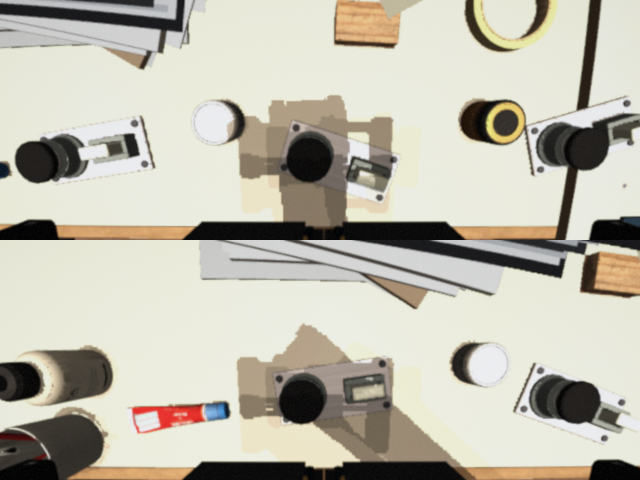

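The top half shows mount B, with its pad at (308,157) and tag at (369,175). The bottom half shows A, with its pad at (303,398) and tag at (366,389). All tags are up and the spacings agree with the specification. I go down on pad A.

```bash
python3 -m pendant '[[[0,0,0],[0.014,-0.024,0.045],1],[[0,0,0],[0,0,0.045],1],[[0,0,0],[0,0,0.045],1],[[0,0,0],[0,0,0.045],1],[[0,0,0],[0,0,0],1],[[0,0,0],[0,0,0],1]]'; for i in 1 2 3; do python3 -m pendant '[[[0,0,0],[0,0,0],1]]' | grep -E 'pos|force'; done
```

```text
time: 4.38
position: [0.4703, 0.365, 0.0844]
tool_rot: [-3.141, 0.003, -0.004]
ft_force: [0.1, 0.4, 0.4]
grip_width: 0.007
position: [0.4704, 0.3659, 0.085]
ft_force: [-0.1, 0.8, 1.2]
position: [0.4697, 0.3658, 0.0842]
ft_force: [-0.1, 0.2, 0.0]
position: [0.4692, 0.3656, 0.0833]
ft_force: [-0.2, 0.3, -0.3]
```

```bash
python3 -m pendant '[[[0,0,0],[0,0.002,0.012],1],[[0,0,0],[0,0,0.008],1],[[0,0,0],[0,0,0.004],1],[[0,0,0],[0,0,0.004],1],[[0,0,0],[0,0,0],1]]'; for i in 1 2 3 4; do python3 -m pendant '[[[0,0,0],[0,0,0],1]]' | grep -E 'pos|force'; done
```

```text
time: 5.38
position: [0.4688, 0.3629, 0.0546]
tool_rot: [3.14, 0.0, -0.0]
ft_force: [-0.6, -3.0, 5.1]
grip_width: 0.007
position: [0.4688, 0.3628, 0.0546]
ft_force: [-0.5, -2.7, 5.4]
position: [0.4689, 0.3629, 0.0547]
ft_force: [-0.2, -2.2, 5.7]
position: [0.4688, 0.3629, 0.0547]
ft_force: [-0.0, -2.9, 5.7]
position: [0.4688, 0.3628, 0.0546]
ft_force: [-0.1, -3.0, 5.9]
```

```bash
python3 -c "
from h import *
d=eyes.get_image('scene'); c=d['color'][:,:,::-1]; u,v=map(int,proj(d,[.47,.363,.06])); cv2.imwrite('pics/sA.png',cv2.resize(c[v-60:v+60,u-80:u+80],None,fx=5,fy=5))"
python3 -m pendant '[[[0,0,0],[0,0,-0.03],1],[[0,0,0],[0,0,-0.04],1],[[0,0,0],[0,0.051,-0.01],1],[[0,0,0],[0,0.051,0],1],[[0,0,0],[0,0.051,0],1],[[0,0,0],[0,0.051,0],1],[[0,0,0],[0,0.051,0],1],[[0,0,0],[0,0.051,0],1]]'; python3 -m pendant '[[[0,0,0],[0,0,0],1],[[0,0,0],[0,0,0],1]]'
```

```text
time: 6.92
position: [0.4686, 0.0558, 0.1343]
tool_rot: [3.141, 0.001, 0.001]
ft_force: [0.4, -0.5, -0.5]
grip_width: 0.01
time: 7.18
position: [0.4688, 0.0581, 0.1344]
tool_rot: [-3.141, -0.001, -0.0]
ft_force: [-0.2, 0.8, 0.1]
grip_width: 0.008
```

View pics/sA.png

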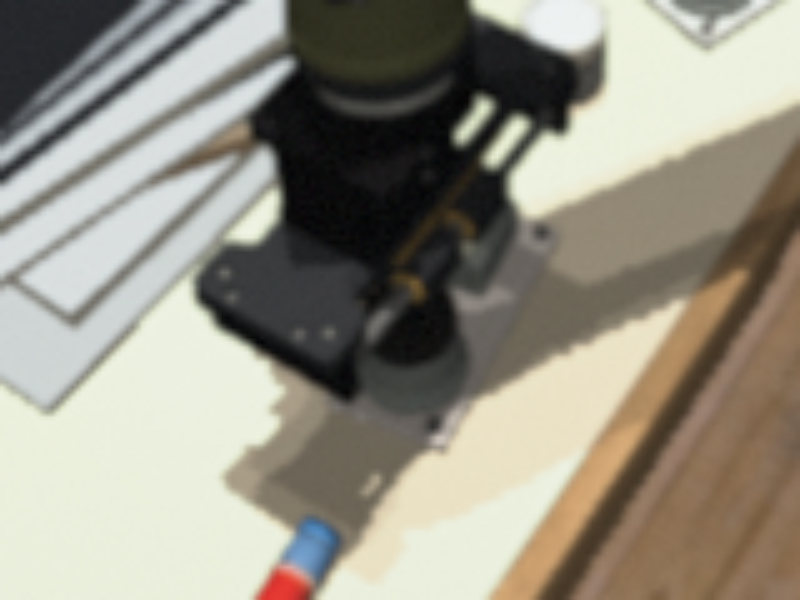

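The fingertips were on pad A, at (415,320) in the crop, and the pad was well down. Next is pad B.

```bash
python3 -m pendant '[[[0,0,0],[0.002,0.001,0.03],1],[[0,0,0],[0,0,0.03],1],[[0,0,0],[0,0,0.01],1],[[0,0,0],[0,0,0.004],1],[[0,0,0],[0,0,0.005],1],[[0,0,0],[0,0,0],1]]'; for i in 1 2 3 4; do python3 -m pendant '[[[0,0,0],[0,0,0],1]]' | grep -E 'pos|force'; done
```

```text
time: 7.92
position: [0.469, 0.0584, 0.0567]
tool_rot: [3.141, 0.005, -0.008]
ft_force: [-9.9, -0.9, 16.5]
grip_width: 0.006
position: [0.469, 0.0584, 0.0569]
ft_force: [-9.2, 0.1, 16.7]
position: [0.4691, 0.0584, 0.057]
ft_force: [-9.3, -0.7, 15.9]
position: [0.469, 0.0584, 0.057]
ft_force: [-9.5, 0.4, 16.9]
position: [0.469, 0.0584, 0.057]
ft_force: [-9.6, 0.7, 16.5]
```

At about 9 mm, pad B pushes back with 16.5 N, so it is the firm one. Next is pad C.

```bash
python3 -m pendant '[[[0,0,0],[0,0,-0.03],1],[[0,0,0],[0,0,-0.04],1],[[0,0,0],[0.004,0.051,-0.01],1],[[0,0,0],[0.004,0.051,0],1],[[0,0,0],[0.004,0.051,0],1],[[0,0,0],[0.004,0.051,0],1],[[0,0,0],[0,0.051,0],1],[[0,0,0],[0,0.051,0],1]]'; python3 -m pendant '[[[0,0,0],[0,0,0],1],[[0,0,0],[0,0,0],1],[[0,0,0],[0,0,0],1]]'
```

```text
time: 9.43
position: [0.4882, -0.25, 0.1364]
tool_rot: [3.141, 0.004, 0.003]
ft_force: [1.3, 0.5, 0.7]
grip_width: 0.007
time: 9.8
position: [0.4878, -0.2475, 0.1359]
tool_rot: [-3.141, -0.006, -0.001]
ft_force: [-0.5, -0.9, -0.4]
grip_width: 0.007
```

```bash
python3 -m pendant '[[[0,0,0],[-0.002,0.001,0.03],1],[[0,0,0],[0,0,0.03],1],[[0,0,0],[0,0,0.01],1],[[0,0,0],[0,0,0.005],1],[[0,0,0],[0,0,0.005],1],[[0,0,0],[0,0,0],1]]'; for i in 1 2 3 4; do python3 -m pendant '[[[0,0,0],[0,0,0],1]]' | grep -E 'pos|force'; done
```

```text
time: 10.55
position: [0.4848, -0.2492, 0.0571]
tool_rot: [-3.141, -0.002, 0.003]
ft_force: [-6.4, 3.8, 9.9]
grip_width: 0.01
position: [0.4848, -0.2492, 0.0573]
ft_force: [-5.1, 3.6, 10.3]
position: [0.4848, -0.2492, 0.0574]
ft_force: [-6.1, 3.7, 9.8]
position: [0.4848, -0.2493, 0.0574]
ft_force: [-6.1, 3.7, 9.0]
position: [0.4848, -0.2492, 0.0574]
ft_force: [-5.3, 3.7, 8.9]
```

Pad C gives about 9.6 N at 8.6 mm, so it is the middle one. Pad A, at 5.7 N near its stop, is the softest. I go to tag A at (0.480, 0.292).

```bash
python3 -m pendant '[[[0,0,0],[0,0,-0.03],1],[[0,0,0],[0,0,-0.04],1],[[0,0,0],[0,-0.05,-0.01],1],[[0,0,0],[0,-0.05,0],1],[[0,0,0],[0,-0.05,0],1],[[0,0,0],[0,-0.05,0],1],[[0,0,0],[0,-0.05,0],1],[[0,0,0],[0,-0.05,0],1]]'; python3 -m pendant '[[[0,0,0],[-0.005,-0.05,0],1],[[0,0,0],[0,-0.05,0],1],[[0,0,0],[0,-0.05,0],1],[[0,0,0],[0,-0.05,0],1],[[0,0,0],[0,-0.041,0],1],[[0,0,0],[0,0,0],1],[[0,0,0],[0,0,0],1],[[0,0,0],[0,0,0],1]]'
```

```text
time: 12.05
position: [0.4856, 0.0515, 0.1369]
tool_rot: [3.14, 0.002, 0.005]
ft_force: [1.3, -0.3, 0.1]
grip_width: 0.005
time: 13.05
position: [0.4806, 0.2889, 0.1357]
tool_rot: [3.141, -0.003, 0.001]
ft_force: [-0.6, -0.4, 0.4]
grip_width: 0.003
```

```bash
python3 -m pendant '[[[0,0,0],[0,-0.003,0.03],1],[[0,0,0],[0,0,0.03],1],[[0,0,0],[0,0,0.008],1],[[0,0,0],[0,0,0.008],1],[[0,0,0],[0,0,0.008],1],[[0,0,0],[0,0,0.006],1],[[0,0,0],[0,0,0],1],[[0,0,0],[0,0,0],1]]'
```

```text
time: 14.05
position: [0.4799, 0.2942, 0.0457]
tool_rot: [-3.14, -0.001, -0.001]
ft_force: [0.5, -0.4, 1.2]
grip_width: 0.003
```

```bash
python3 -m pendant '[[[0,0,0],[0,0,0.003],1],[[0,0,0],[0,0,0.003],1],[[0,0,0],[0,0,0.001],1],[[0,0,0],[0,0,0],1]]'
```

```text
time: 14.55
position: [0.4802, 0.2943, 0.0421]
tool_rot: [3.14, 0.001, 0.002]
ft_force: [-7.7, -5.6, 27.3]
grip_width: 0.005
```

At its stop: 27 N at z = 0.042. I lift off, back up and look.

```bash
python3 -m pendant '[[[0,0,0],[0,0,-0.02],1],[[0,0,0],[0,0,-0.05],1],[[0,0,0],[0,0,-0.05],1],[[0,0,0],[0,0,-0.05],1],[[0,0,0],[-0.02,-0.046,-0.05],1],[[0,0,0],[0,0,0],1],[[0,0,0],[0,0,0],1],[[0,0,0],[0,0,0],1]]'
python3 - <<'E'
from h import *
d=eyes.get_image("wrist"); cv2.imwrite("pics/we.png",d["color"][:,:,::-1]); W=cloud(d)
for nm,(x,y) in dict(padA=(.47,.363),tagA=(.48,.2923),padB=(.4706,.0563),tagB=(.4486,-.0118)).items():
    q=W[np.hypot(W[:,0]-x,W[:,1]-y)<.005]; print(nm,len(q),q.shape[0] and np.median(q,0).round(4))
t=eyes.get_image("top"); Wt=cloud(t); o=dict(np.load("top.npz")); Wo=cloud(o)
for nm,(x,y) in dict(padA=(.47,.363),padB=(.4706,.0563),padC=(.485,-.249),tagB=(.4486,-.0118),tagC=(.505,-.3176)).items():
    f=lambda W:np.median(W[np.hypot(W[:,0]-x,W[:,1]-y)<.007],0).round(4)
    print(nm,f(Wo),f(Wt))
cv2.imwrite("pics/topE.png",np.vstack([cv2.resize(k["color"][150:250,140:460,::-1],None,fx=2.4,fy=2.4) for k in (o,t)]))
print(monitor.get_state()["position"],monitor.get_state()["ft_force"])
E
```

```text
time: 15.55
position: [0.4624, 0.3324, 0.2512]
tool_rot: [3.14, -0.002, -0.003]
ft_force: [-0.3, -1.0, -0.1]
grip_width: 0.006
padA 74 [0.4698 0.363  0.065 ]
tagA 912 [0.4821 0.2923 0.363 ]
padB 60 [0.4705 0.0565 0.0652]
tagB 55 [ 0.4489 -0.0126  0.0611]
padA [0.4684 0.3625 0.0656] [0.4699 0.362  0.6486]
padB [0.4702 0.0562 0.0669] [0.4703 0.0562 0.0668]
padC [ 0.4847 -0.2486  0.0661] [ 0.4845 -0.2484  0.0662]
tagB [ 0.4463 -0.012   0.062 ] [ 0.4478 -0.012   0.0619]
tagC [ 0.5048 -0.3175  0.063 ] [ 0.5051 -0.3176  0.0619]
[0.46239427 0.33268374 0.2514083 ] [-0.15726987 -0.19697364  0.10737961]
```

View pics/we.png

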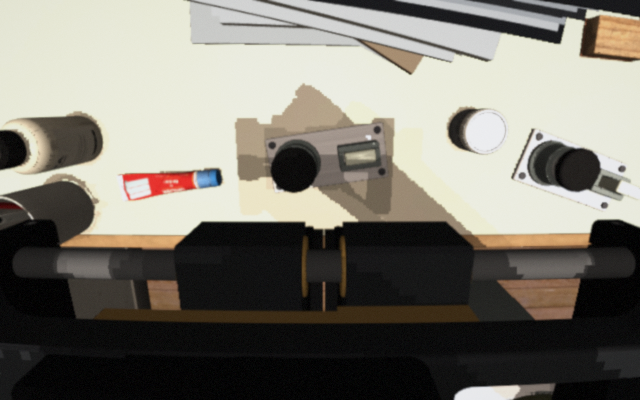

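View pics/topE.png

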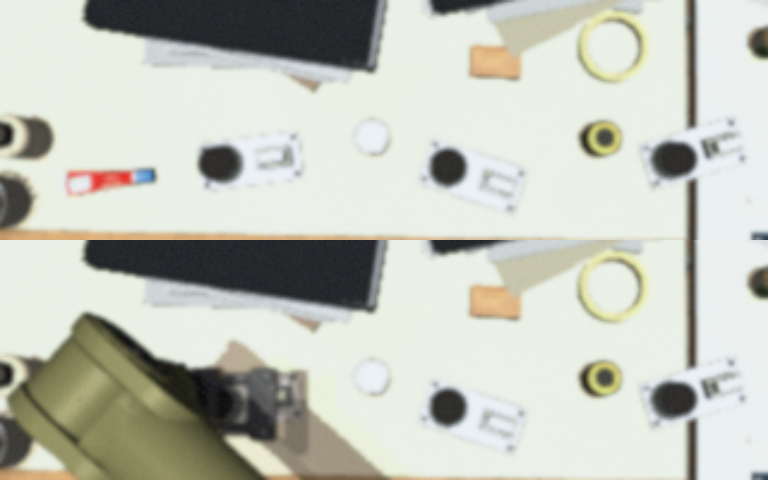

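The wrist view shows tag A sunk in its guide at (360,155). Nothing else has moved in the before/after top views. The gripper got into the tag A height sample, so I measure it again without those points.

```bash
python3 - <<'E'
from h import *
W=cloud(eyes.get_image("wrist")); q=W[(np.hypot(W[:,0]-.48,W[:,1]-.2923)<.006)&(W[:,2]<.15)]; print(len(q),np.median(q,0).round(4))
E
```

```text
98 [0.4799 0.2924 0.0409]
```

```bash
python3 -c "
from h import *
order.close_job()"
```

```text
the job is handed in; nothing more can be done
```

I pressed and released the pads from left to right. The left mount (A) is the softest, so I pushed its tag down to the stop and handed the job in at about 16 s of the 64 s allowed.

| Pad | Pressed down | Push-back | Result |
|---|---|---|---|
| A (left) | about 11 mm | about 5.7 N | softest |
| B (middle) | about 9 mm | about 16.5 N | firm |
| C (right) | about 8.6 mm | about 9.6 N | middle |

**Last checks:**
- **Tags:** Tag A's top measured 41 mm above the bench (42 mm is fully down). Tags B and C measured 61–62 mm, so both are still up.
- **Pads:** All three measured 65–67 mm, which is fully up.
- **Other things on the bench:** In the before and after top views, the jars, block and tape looked unmoved. The arm hid the paint tube there, but the wrist camera shows it lying in place.
- **Arm:** It stood clear, with a wrist force of about 0 N.

No check failed in the end. The first height reading for tag A was wrong because it included points on the gripper, so I repeated it without them.

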